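# Free the twisted spade chisel from the guarded rack and hang it at hand

## Robot

A 6-joint arm with a two-finger parallel gripper is mounted at the origin on the work surface. World frame = base frame: x ahead of the robot, y to its left, z up, the work surface at z = 0. Lengths are in m, angles in rad, forces in N, time in s.
With the tool pointing down it reaches from about 0.4 to 0.825 m from the base axis. Payload 7 kg.
Tool frame: the origin (TCP) lies between the finger pads; the fingertips stand 22 mm ahead of it and the grasp point (between the pads) lies 3 mm ahead of it (arm.tip_reach is the distance from the TCP to the fingertips, in m); z points along the fingers, y is the line along which they close (so a half turn about z gives the same grasp; the last joint's range is limited). The gripper opens to 88 mm and grips with 3 to 60 N. Pads are 19 mm wide; open, the fingers measure 130 mm over their backs; the gripper's body (78 mm by 193 mm) begins 47 mm behind the grasp point.
Start: joints at [-1.021, 0.359, 0.012, 0, -1.224, -0.288], TCP at [0.175, -0.652, 0.249] pointing down, gripper open.
Joint ranges: [-3.07, 3.07], [-1.43, 2.12], [-1.02, 1.25], [-3.03, 1.67], [-3.05, -0], [-3.03, 3.03]. Speed limits (rad/s): [2.39, 2.39, 3.01, 3.14, 3.14, 3.14].

## Interface

Orientations are given as [roll, pitch, yaw] about the fixed x, y, z axes, in that order (R = Rz(yaw) Ry(pitch) Rx(roll)).
In Python, from station import arm, viewer gives the robot as it stands. The module is installed in compiled form; this text tells all that it offers.
- The arm moves only by the tool apply_moves, never from a script. Its argument "commands" is a list that holds one entry, the list of rows, each a list of 5 numbers: the closure, from -1 (fully open) to 1 (shut), then the shift along the world's x, y, z as a fraction of full scale, then the turn about the world's z as a fraction of full scale. In form: [[[fingers, tx, ty, tz, yaw], ...]]. A call has 1 to 12 rows; each row shifts and turns the commanded pose from where the row before left it; what a row does not reach is not made up. Full scale, the value 1, is 20 cm for a shift and pi rad for a turn. A row lasts 1/10 s, in which the tool goes at most 50 mm and 8.59 degrees, less where a joint would pass 70% of its speed; a pose out of reach is approached as far as the arm can. A call with a number of a shift or a turn outside -1 to 1 is refused whole. A call with a gripper value outside its range is refused whole. The fingers move at their own pace and stop on an object; "force" is the grip in N (left out, the last holds). Time passes only in rows, so rows that do not move let the fingers close. It gives the time, the measured TCP pose, the force, the opening and the grip force at its end, in the units of the state.
- arm.get_state(): the state, without advancing time (a new reading comes with each control period).
- viewer.grab_frame(name): name is "scene" or "top" or "wrist"; returns a dict with "image" (480x640x3 uint8, blue, green, red), "mtx" (3x3 intrinsics, pixels), "rvec" (rotation vector, rad) and "tvec" (3), from world to camera coordinates, as OpenCV has them. Camera axes: x right, y down, z forward; pixel columns grow to the right and rows downward; lengths in m; the calibration is good to about 2 mm. A picture is of the moment at which its call begins. There is no depth.
- arm.job_done(): hands the job in; it is judged then, once.
The state is a dict: "t": time; "q": joint angles; "qd": joint speeds; "joint_efforts": joint torques, N m; "eef_pos": TCP position; "ee_rot": TCP orientation; "force": force on the tool from outside, world axes, zero at the start; "moment": the same for the moment, N m; "width": finger opening in m; "gripper_force": force on a finger pad.
Only numpy, scipy, OpenCV 4.12 (cv2) and the standard library are available. Lean on these libraries where they do the work, as an engineer would, in place of code of your own. Each camera call takes 0.05 s, during which the arm holds its last target. There are 200 camera calls.

## Task

The red-handled spade chisel has twisted in the guarded rack, so its wide blade is caught across the underside of its slot. Without forcing it, feel for the way it has to be turned, draw it up out of the guard and hang it upright by its ferrule in the middle notch of the open hanger. Leave the other tools, the carving and the mallet where they are.

Things in the scene. Friction and masses are not known exactly. Their poses are not given: they have to be found in the camera images.
- spade_grip (a point): square-shouldered spade chisel standing blade down in any one of the rack's slots, the only red handle. Point on its axis half-way up the round plain handle, 50 mm above the ferrule's underside; z up the tool. x and y say NOTHING of how the blade lies. Handle 28 mm across from 20 to 80 mm above the ferrule's underside, top at 90 mm; brass ferrule 26 mm across, 20 mm high. About 0.12 kg
- spade_seat (a point): point on the chisel's axis at the underside of its ferrule, which rests on the guard plate at first and on the hanger's strip when hung. Below it a round shank, 8 mm across, 56 mm long, then the flat blade. The tool lifts freely about 50 mm before the blade's nearly square shoulders meet the guard's underside
- spade_edge (a point): point on the chisel's axis at its cutting edge, 90 mm below the ferrule's underside. Blade 32 mm wide, 4 mm thick, 34 mm long; firm in the handle but its direction is unknown: at first 0.5 to 1.57 rad off the slot's length, to either side. Within about 0.15 rad of it, it goes through the slot
- rack: guarded rack, fixed: wooden box with clear sides, 92 (x) x 290 (y) x 112 (z) mm, origin at the centre of its underside, z up. Its top is a steel guard plate 5 mm thick, upper face 112 mm above the origin, with three slots at y = -90, 0 and +90 mm (x = 0), each 40 mm long along x and 10 mm wide along y, open into the box
- hanger_notch (a point): middle notch of the open hanger, fixed: level dark steel strip 5 mm thick, 196 mm long (y), upper face 118 mm above the bench, end posts on a wooden foot 14 mm high. Notches at y = -60, 0, +60 mm, 13 mm wide, open to -x. Point on the upper face where a hung shank stands: open front at x = -28 mm, notch ends at x = +6.5, strip ends at x = +36. z up
- gouge_a_grip (a point): other tool standing in the rack, short pale wooden palm handle 33 mm across, top 56 mm above the plate, narrow straight blade; point on its axis 35 mm above the plate. Leave it alone
- gouge_b_grip (a point): other tool standing in the rack, dark brown palm handle, otherwise like gouge_a. Leave it alone
- carving_center (a point): round wooden relief carving, 110 mm across and about 60 mm high, on the bench; point on its axis, 25 mm up. Leave it alone
- mallet_center (a point): wooden mallet lying on the bench, about 270 mm long, head 120 x 75 x 60 mm, handle towards its -x; point on the handle by the head, 30 mm up. Leave it alone
Mind the look-alikes: they are no part of the job. Leave any blue look-alike of the part that bears spade_grip alone.

How it is judged:
By the outcome, as a careful person would: the job done as asked, in the order asked, and still so for the second after the job is handed in, with the robot touching nothing.
It also fails if it takes over 67 s, if anything falls off the work surface, if the arm or the gripper's body presses on something with over 40 N, if the wrist force passes 120 N, or if a joint passes its speed limit or range.

## Working session

There is one attempt and no reset: what is moved stays moved. The work goes in short steps, Python scripts to look and compute and a tool call to move; the robot and the scene stay as the last step left them, time stands still between calls to the robot, and variables do not carry over. Pictures are saved under pics/ and viewed, at most 10 in all, crops included, and the job is handed in when it is done.

Besides the shell and the picture viewer there is one more tool, called after "Request:" by a JSON object that holds its "op" and its "data". apply_moves: Moves the arm, as the interface text tells. Shift numbers are shares of 20 cm and turn numbers shares of pi rad, none past 1 either way. Its arguments: {"type":"object","properties":{"commands":{"type":"array","items":{"type":"array","items":{"type":"array","items":{"type":"number"}}}},"force":{"type":"number"}},"required":["commands"]}

```bash
mkdir -p pics
cat > h.py <<'E'
import cv2,numpy as np
from station import arm,viewer
def grab(n,f):
    d=viewer.grab_frame(n); cv2.imwrite('pics/'+f,d['image']); 
    np.savez('pics/'+f[:-4]+'.npz',**d); return d
def ray(d,uv):
    R=cv2.Rodrigues(np.array(d['rvec'],float))[0]; t=np.array(d['tvec'],float).ravel()
    v=R.T@np.linalg.inv(d['mtx'])@np.array([uv[0],uv[1],1.]); return -R.T@t,v
def plane(d,uv,z):
    c,v=ray(d,uv); return c+v*(z-c[2])/v[2]
def tri(d1,a,d2,b):
    c,v=ray(d1,a);e,w=ray(d2,b); s=np.linalg.lstsq(np.c_[v,-w],e-c,rcond=None)[0]
    p,q=c+s[0]*v,e+s[1]*w; return (p+q)/2,np.linalg.norm(p-q)
def proj(d,P): return cv2.projectPoints(np.array(P,float).reshape(-1,1,3),d['rvec'],d['tvec'],np.array(d['mtx']),None)[0][:,0]
E
python3 - <<'E'
from h import *
a=grab('scene','s0.png');b=grab('top','t0.png')
cv2.imwrite('pics/st0.png',cv2.resize(np.vstack([a['image'],b['image']]),(450,600)) )
s=arm.get_state();print(s)
for d in(a,b):
    h=cv2.cvtColor(d['image'],cv2.COLOR_BGR2HSV)
    m=(((h[...,0]<8)|(h[...,0]>172))&(h[...,1]>130)&(h[...,2]>70)).astype('uint8')
    n,l,st,c=cv2.connectedComponentsWithStats(m)
    print([(st[i].tolist(),c[i].round(1).tolist()) for i in range(1,n) if st[i,4]>40], ray(d,(320,240)))
E
```

```text
{'t': 0.1, 'q': array([-1.02091161e+00,  3.59336915e-01,  1.11698360e-02, -2.99733365e-04,
       -1.22411924e+00, -2.88074888e-01]), 'qd': array([ 0.00204532, -0.00197087,  0.00144671,  0.0003494 , -0.00132269,
       -0.00126186]), 'joint_efforts': array([-7.52994110e-04, -5.84164560e+01,  2.93750596e+01,  7.01563686e+00,
        1.00877820e-02, -7.62223726e-05]), 'eef_pos': array([ 0.17456435, -0.65162215,  0.24771237]), 'ee_rot': array([ 3.14008400e+00, -1.53181528e-04, -2.87988476e+00]), 'force': array([ 1.16828729, -0.32900735,  0.49866245]), 'moment': array([-0.01123373, -0.00805163, -0.02734942]), 'gripper_force': 0.0, 'width': 0.08761126712578499}
[([444, 260, 21, 33, 431], [454.8, 275.6])] (array([1.02858139, 0.35851456, 0.80793721]), array([-0.42010291, -0.48163465, -0.76914827]))
[([192, 253, 11, 11, 96], [197.3, 257.5]), ([15, 412, 12, 9, 77], [20.2, 416.0])] (array([ 0.41428656, -0.10420114,  1.1799556 ]), array([ 0.19961332,  0.00830684, -0.97993826]))
```

View pics/s0.png

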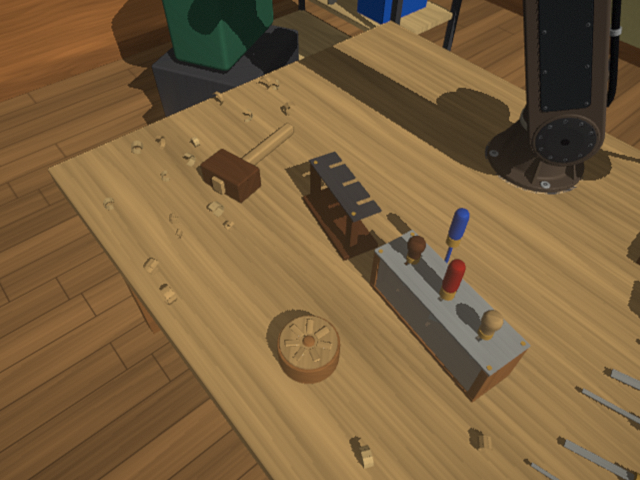

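View pics/t0.png

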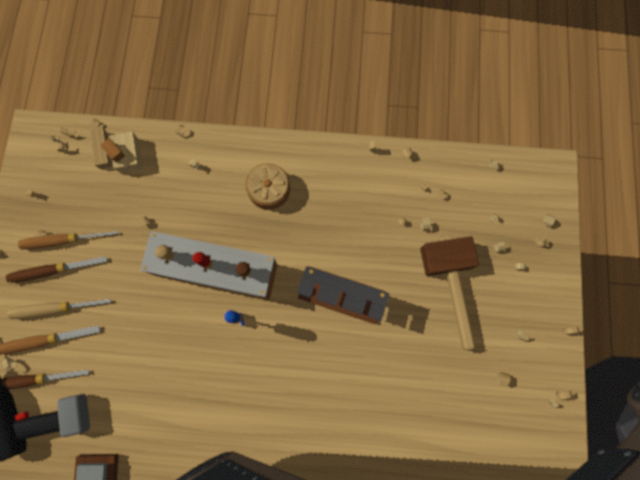

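The scene picture shows the red handle at (455,276) in the rack's middle slot, with brown at (416,247), pale at (491,322), the blue look-alike at (459,225) and the hanger at (345,185). In the top view red is at (200,257), the rack spans about (142..275, 233..298), and the hanger strip spans (300..388, 268..322).

Run:
```python
from h import *
a=dict(np.load('pics/s0.npz'));b=dict(np.load('pics/t0.npz'))
for p in [(160,238),(275,260),(267,298),(142,271)]: print('plate',plane(b,p,.112).round(4))
hs=cv2.cvtColor(b['image'],cv2.COLOR_BGR2HSV)
def comp(m,box):
    k=np.zeros_like(m);x0,y0,x1,y1=box;k[y0:y1,x0:x1]=m[y0:y1,x0:x1]
    k=cv2.morphologyEx(k,cv2.MORPH_CLOSE,np.ones((5,5)))
    c=max(cv2.findContours(k,0,2)[0],key=cv2.contourArea);return c
def rect(c,z):
    P=np.array([plane(b,p,z)[:2] for p in c[:,0].astype(float)],np.float32)
    r=cv2.minAreaRect(P);return r
m=((hs[...,1]<60)&(hs[...,2]>90)).astype('uint8')
print('plate rect',rect(comp(m,(125,215,290,310)),.112))
m=((hs[...,1]<90)&(hs[...,2]<110)).astype('uint8')
print('strip rect',rect(comp(m,(290,255,400,335)),.118))
print('hsv',hs[285,320],hs[262,180],hs[258,197],hs[268,198])
h2=cv2.cvtColor(a['image'],cv2.COLOR_BGR2HSV)
# red handle top centres
print('red mid tri',tri(a,(454.8,275.6),b,(199.5,258.5)), plane(b,(198.5,257),.2))
print('blue top',tri(a,(460,213),b,(232,316)))
print('pale',tri(a,(491,318),b,(163,251)),'brown',tri(a,(417,242),b,(242,268)))
crop=cv2.resize(b['image'][220:335,130:400],None,fx=2.9,fy=2.9,interpolation=cv2.INTER_CUBIC)
c2=cv2.resize(a['image'][140:400,290:540],None,fx=2.3,fy=2.3,interpolation=cv2.INTER_CUBIC)
cv2.imwrite('pics/c1.png',crop)
```

```text
plate [0.6068 0.2698 0.112 ]
plate [0.5775 0.0026 0.112 ]
plate [0.491  0.0119 0.112 ]
plate [0.5282 0.2989 0.112 ]
plate rect ((0.557214081287384, 0.15540620684623718), (0.29118040204048157, 0.09400196373462677), 82.85637664794922)
strip rect ((0.5152842402458191, -0.15498510003089905), (0.19702297449111938, 0.06476148217916489), 76.58304595947266)
hsv [10 82 78] [23 14 73] [  1 223 134] [ 23  16 143]
red mid tri (array([0.55985043, 0.15704766, 0.16912299]), np.float64(0.0036282003511280505)) [0.55744362 0.1530744  0.2       ]
blue top (array([0.44444697, 0.07356678, 0.16928479]), np.float64(0.002885045322730413))
pale (array([0.57136649, 0.24134203, 0.15758323]), np.float64(0.0036777199802706093)) brown (array([0.5479481 , 0.06561749, 0.16032174]), np.float64(0.0031520337337833408))
```

View pics/c1.png

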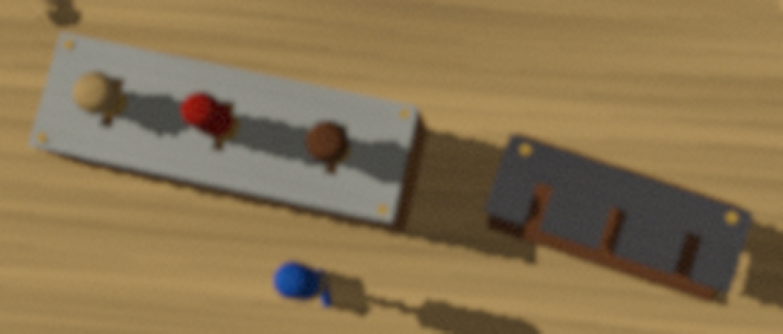

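Request:
{"op": "apply_moves", "data": {"commands": [[[-1,0.087,0.184,0.05,0.047],[-1,0.087,0.184,0.05,0.047],[-1,0.087,0.184,0.05,0.047],[-1,0.087,0.184,0.05,0.047],[-1,0.087,0.184,0,0.047],[-1,0.087,0.184,0,0.047],[-1,0.087,0.184,0,0.047],[-1,0.087,0.184,0,0.047],[-1,0.087,0.184,0,0],[-1,0.087,0.184,0,0],[-1,0.087,0.184,0,0],[-1,0.087,0.184,0,0]]], "force": 25}}

```text
t: 1.3
eef_pos: [0.3836, -0.2088, 0.2886]
ee_rot: [-3.141, 0.0, -1.699]
force: [0.7, -0.2, 0.2]
width: 0.0877
gripper_force: 0.0
```

Request:
{"op": "apply_moves", "data": {"commands": [[[-1,0.087,0.184,0,0],[-1,0.087,0.184,0,0],[-1,0.087,0.184,0,0],[-1,0.087,0.184,0,0],[-1,0.087,0.184,0,0],[-1,0.087,0.184,0,0],[-1,0.087,0.184,0,0],[-1,0.087,0.184,0,0],[-1,0.087,0.184,0,0],[-1,0.06,0.15,0,0],[-1,0,0,0,0]]]}}

```text
t: 2.4
eef_pos: [0.553, 0.1539, 0.2872]
ee_rot: [3.14, -0.001, -1.696]
force: [-0.0, -0.4, -0.8]
width: 0.0872
gripper_force: 0.0
```

Run:
```python
from h import *
w=grab('wrist','w1.png');s=arm.get_state();print(s['eef_pos'],s['ee_rot'],s['q'],s['force'],s['moment'])
print(ray(w,(320,240)),proj(w,[[.558,.156,.202],[.558,.156,.112]]))
```

```text
[0.55220024 0.15239248 0.28729979] [ 3.13988138e+00 -1.20788933e-03 -1.69661801e+00] [ 6.10518835e-01  1.69299530e-01 -1.56562453e-01 -2.68235330e-04
 -1.24701349e+00 -7.36255944e-01] [-0.09790954 -0.35429188 -0.17733946] [-0.05916033  0.10206306 -0.00436046]
(array([0.54427791, 0.08756383, 0.42310313]), array([ 0.02378445,  0.26884796, -0.96316362])) [[308.58113569 251.50815396]
 [310.68908753 221.03002963]]
```

View pics/w1.png

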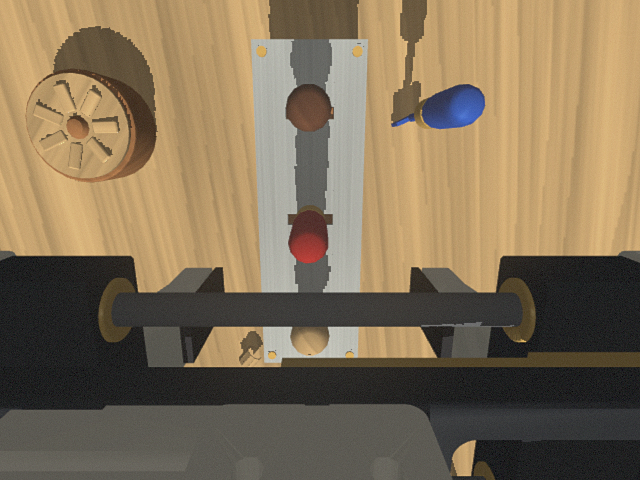

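The wrist picture shows the red handle (blob top about (308,242)), slot ends at (292,219) and (331,219), blue at (458,106) and brown at (309,107). Now I'll compare the red rim and slot with the prediction.

Run:
```python
from h import *
w=dict(np.load('pics/w1.npz'));h=cv2.cvtColor(w['image'],cv2.COLOR_BGR2HSV)
m=(((h[...,0]<8)|(h[...,0]>172))&(h[...,1]>130)&(h[...,2]>50)).astype('uint8')
m[290:]=0
n,l,st,c=cv2.connectedComponentsWithStats(m);i=1+st[1:,4].argmax();print(st[i],c[i])
x,y=st[i,0],st[i,1];b=y+st[i,3]
for z,r in((.192,.014),(.197,.011),(.202,.006)): print('far rim',z,plane(w,(308.5,b),z)-[0,r,0])
print('low edge',plane(w,(308.5,y),.132), 'slot',plane(w,(288,219),.112),plane(w,(333,219),.112))
print('bolts',[plane(w,p,.112).round(4) for p in((262,51),(358,51),(272,355),(350,355))])
k=np.argwhere(l==i)
for r in (225,235,245,252): q=k[k[:,0]==r][:,1];print(r,q.min(),q.max(),plane(w,((q.min()+q.max())/2,r),.17))
```

```text
[289 230  38  33 905] [307.56132597 246.64861878]
far rim 0.192 [0.55975184 0.15319941 0.192     ]
far rim 0.197 [0.55941705 0.15447647 0.197     ]
far rim 0.202 [0.55908227 0.15775352 0.202     ]
low edge [0.55993385 0.15898802 0.132     ] slot [0.57771995 0.15163208 0.112     ] [0.53813106 0.15666928 0.112     ]
bolts [array([0.5783, 0.0144, 0.112 ]), array([0.5029, 0.0239, 0.112 ]), array([0.6132, 0.2848, 0.112 ]), array([0.5372, 0.2945, 0.112 ])]Traceback (most recent call last):
  File "<stdin>", line 11, in <module>
    return umr_minimum(a, axis, None, out, keepdims, initial, where)
ValueError: zero-size array to reduction operation minimum which has no identity
```

Request:
{"op": "apply_moves", "data": {"commands": [[[-1,0.03,0.008,-0.1,0],[-1,0,0,-0.15,0],[-1,0,0,-0.15,0],[-1,0,0,-0.1,0],[-1,0,0,-0.09,0],[-1,0,0,0,0]]]}}

```text
t: 3.05
eef_pos: [0.5562, 0.1508, 0.1681]
ee_rot: [3.137, -0.003, -1.7]
force: [-1.2, -0.2, -0.1]
width: 0.0877
gripper_force: 0.0
```

Request:
{"op": "apply_moves", "data": {"commands": [[[1,0,0,0,0],[1,0,0,0,0],[1,0,0,0,0],[1,0,0,0,0],[1,0,0,0,0],[1,0,0,0,0],[1,0,0,0,0]]], "force": 30}}

```text
t: 3.75
eef_pos: [0.5581, 0.1525, 0.1706]
ee_rot: [-3.142, 0.0, -1.698]
force: [-0.2, 0.4, -0.8]
width: 0.037
gripper_force: 0.0
```

Request:
{"op": "apply_moves", "data": {"commands": [[[1,0,0,0,0],[1,0,0,0,0],[1,0,0,0,0],[1,0,0,0,0]]], "force": 30}}

```text
t: 4.15
eef_pos: [0.5581, 0.1524, 0.1705]
ee_rot: [-3.142, -0.0, -1.698]
force: [-0.0, 0.7, -0.5]
width: 0.027
gripper_force: 30.0
```

Request:
{"op": "apply_moves", "data": {"commands": [[[1,0,0,0.05,0],[1,0,0,0.05,0],[1,0,0,0.05,0],[1,0,0,0.04,0],[1,0,0,0.02,0],[1,0,0,0,0]]]}}

```text
t: 4.75
eef_pos: [0.5583, 0.1526, 0.2134]
ee_rot: [-3.141, 0.001, -1.699]
force: [-0.1, 0.4, -2.1]
width: 0.0275
gripper_force: 30.0
```

```bash
python3 -c "
from station import arm
s=arm.get_state();print(s['eef_pos'],s['force'],s['moment'],s['q'],s['width'])"
```

```text
[0.5583345  0.15258921 0.21344908] [-0.09916115  0.38040877 -2.14739429] [0.04700363 0.11558319 0.02871083] [ 6.04562659e-01  2.26590379e-01 -2.56963060e-01  4.99422110e-05
 -1.08584717e+00 -7.32299198e-01] 0.027528595162379092
```

Request:
{"op": "apply_moves", "data": {"commands": [[[1,0,0,0.01,0],[1,0,0,0.01,0],[1,0,0,0,0]]]}}

```text
t: 5.05
eef_pos: [0.5581, 0.1524, 0.2166]
ee_rot: [3.142, -0.0, -1.698]
force: [-0.1, -0.1, -1.2]
width: 0.0276
gripper_force: 30.0
```

Request:
{"op": "apply_moves", "data": {"commands": [[[1,0,0,0.01,0],[1,0,0,0,0]]]}}

```text
t: 5.25
eef_pos: [0.5582, 0.1524, 0.2187]
ee_rot: [-3.141, 0.0, -1.699]
force: [0.4, -0.1, -1.8]
width: 0.0275
gripper_force: 30.0
```

Request:
{"op": "apply_moves", "data": {"commands": [[[1,0,0,0.005,0],[1,0,0,0,0]]]}}

```text
t: 5.45
eef_pos: [0.5581, 0.1524, 0.2197]
ee_rot: [-3.141, 0.0, -1.699]
force: [0.2, 0.1, -1.5]
width: 0.0276
gripper_force: 30.0
```

```bash
python3 -c "
from station import arm
s=arm.get_state();print(s['eef_pos'],s['force'],s['moment'],s['q'],s['width'])"
```

```text
[0.55812531 0.1524414  0.21966683] [ 0.22908146  0.07504678 -1.47754493] [0.00570523 0.11432187 0.01991189] [ 6.04549959e-01  2.21996423e-01 -2.47947743e-01  3.62540023e-05
 -1.10072915e+00 -7.32290292e-01] 0.027594516109015588
```

Request:
{"op": "apply_moves", "data": {"commands": [[[1,0,0,0.005,0],[1,0,0,0,0]]]}}

```text
t: 5.65
eef_pos: [0.5581, 0.1524, 0.2207]
ee_rot: [-3.141, 0.0, -1.699]
force: [0.3, -0.6, -2.0]
width: 0.0277
gripper_force: 30.0
```

Request:
{"op": "apply_moves", "data": {"commands": [[[1,0,0,0.005,0],[1,0,0,0,0]]]}}

```text
t: 5.85
eef_pos: [0.5581, 0.1524, 0.2217]
ee_rot: [-3.141, 0.0, -1.699]
force: [-0.3, -0.6, -1.2]
width: 0.0276
gripper_force: 30.0
```

```bash
python3 -c "
from station import arm
s=arm.get_state();print(s['eef_pos'],s['force'],s['moment'],s['width'])"
```

```text
[0.55813355 0.15244643 0.22172176] [-0.26273167 -0.56338317 -1.24715062] [ 0.04600471  0.17708203 -0.00466828] 0.02761046423896874
```

Request:
{"op": "apply_moves", "data": {"commands": [[[1,0,0,0.005,0],[1,0,0,0,0]]]}}

```text
t: 6.05
eef_pos: [0.558, 0.1524, 0.2223]
ee_rot: [3.141, -0.0, -1.699]
force: [0.1, -0.5, -3.5]
width: 0.0276
gripper_force: 30.0
```

Request:
{"op": "apply_moves", "data": {"commands": [[[1,0,0,0.005,0],[1,0,0,0,0]]]}}

```text
t: 6.25
eef_pos: [0.5578, 0.1524, 0.2227]
ee_rot: [3.141, -0.0, -1.699]
force: [2.8, -0.4, -10.6]
width: 0.0272
gripper_force: 30.0
```

```bash
python3 -c "
from station import arm
s=arm.get_state();print(s['eef_pos'],s['force'],s['moment'],s['width'])"
```

```text
[0.55778446 0.15235042 0.22266938] [  2.82783201  -0.43478921 -10.55578282] [-0.02860906 -0.89036977 -0.03963322] 0.02720996927542398
```

Request:
{"op": "apply_moves", "data": {"commands": [[[1,0,0,0,0]]]}}

```text
t: 6.35
eef_pos: [0.5578, 0.1523, 0.2227]
ee_rot: [3.14, -0.0, -1.699]
force: [2.2, 0.2, -11.0]
width: 0.0275
gripper_force: 30.0
```

```bash
python3 -c "
from station import arm,viewer
for i in range(5):
  s=arm.get_state();print(s['t'],s['force'].round(2),s['moment'].round(3)); viewer.grab_frame('wrist')"
```

```text
6.35 [  2.22   0.18 -11.01] [ 0.077 -0.961 -0.034]
6.4 [  2.08  -0.2  -12.32] [ 0.025 -1.023  0.012]
6.45 [  2.95  -0.21 -13.23] [ 0.004 -1.078 -0.04 ]
6.5 [  1.53   0.05 -13.02] [ 0.029 -1.067 -0.022]
6.55 [  3.48   0.17 -14.17] [-0.03  -1.13  -0.003]
```

Request:
{"op": "apply_moves", "data": {"commands": [[[1,0,0,0,0.03],[1,0,0,0,0]]]}}

```text
t: 6.8
eef_pos: [0.5575, 0.1522, 0.2229]
ee_rot: [3.14, -0.001, -1.603]
force: [1.5, -0.4, -14.4]
width: 0.0275
gripper_force: 30.0
```

```bash
python3 -c "
from station import arm,viewer
for i in range(5):
  s=arm.get_state();print(s['t'],s['eef_pos'],s['ee_rot'][2],s['force'].round(2),s['moment'].round(3)); viewer.grab_frame('wrist')"
```

```text
6.8 [0.55752013 0.15219456 0.22294518] -1.6029904019750338 [  1.51  -0.4  -14.36] [-0.133 -0.576  0.038]
6.85 [0.55751215 0.15218112 0.22297769] -1.606112543760491 [  0.55  -0.67 -14.13] [-0.174 -0.551  0.003]
6.9 [0.55752938 0.15221381 0.22299143] -1.6068731317767933 [  1.47  -1.28 -14.13] [-0.142 -0.504  0.081]
6.95 [0.55753338 0.15219927 0.22300119] -1.6067214167261872 [  0.91  -0.59 -14.81] [-0.157 -0.47   0.048]
7.0 [0.55754505 0.15221205 0.2230005 ] -1.6063163219136416 [  0.9   -1.06 -14.85] [-0.213 -0.422  0.051]
```

Request:
{"op": "apply_moves", "data": {"commands": [[[1,0,0,-0.002,0.04],[1,0,0,0,0.04],[1,0,0,0,0]]]}}

```text
t: 7.35
eef_pos: [0.5579, 0.1524, 0.2233]
ee_rot: [3.141, 0.0, -1.352]
force: [0.7, 0.3, -11.5]
width: 0.0273
gripper_force: 30.0
```

```bash
python3 -c "
from station import arm,viewer
for i in range(3):
  s=arm.get_state();print(s['t'],s['eef_pos'],s['ee_rot'][2],s['force'].round(2),s['moment'].round(3)); viewer.grab_frame('wrist')"
```

```text
7.35 [0.55791835 0.15241498 0.22331736] -1.3518822987070274 [  0.68   0.27 -11.52] [-0.02   0.108  0.065]
7.4 [0.55790172 0.15240627 0.22332831] -1.356163061382576 [ -0.38  -0.36 -11.79] [-0.058  0.242  0.06 ]
7.45 [0.55793756 0.15240142 0.22332205] -1.3570160058963012 [ -0.77   0.09 -11.9 ] [-0.066  0.208  0.043]
```

Request:
{"op": "apply_moves", "data": {"commands": [[[1,0,0,0,0.04],[1,0,0,0,0.04],[1,0,0,0,0]]]}}

```text
t: 7.8
eef_pos: [0.5585, 0.1525, 0.224]
ee_rot: [-3.14, -0.0, -1.102]
force: [0.2, 0.1, -7.0]
width: 0.0272
gripper_force: 30.0
```

Request:
{"op": "apply_moves", "data": {"commands": [[[1,0,0,0,0.04],[1,0,0,0,0]]]}}

```text
t: 8.0
eef_pos: [0.5589, 0.1526, 0.2245]
ee_rot: [-3.139, -0.001, -0.978]
force: [-0.7, 0.2, -3.2]
width: 0.0277
gripper_force: 30.0
```

```bash
python3 -c "
from station import arm,viewer
for i in range(3):
  s=arm.get_state();print(s['t'],s['eef_pos'],s['ee_rot'][2],s['force'].round(2),s['moment'].round(3)); viewer.grab_frame('wrist')"
```

```text
8.0 [0.55886345 0.1526004  0.22447702] -0.9784378086384793 [-0.71  0.17 -3.15] [-0.172  0.241  0.055]
8.05 [0.55881473 0.15259416 0.22442132] -0.9817077889637604 [ 0.24 -0.46 -3.18] [-0.168  0.27   0.08 ]
8.1 [0.55879184 0.1525742  0.22431182] -0.9819015655468413 [-0.25 -1.29 -2.42] [-0.166  0.133  0.023]
```

Turning + clearly relieves the contact. I'll keep turning with slight upward steps.

Request:
{"op": "apply_moves", "data": {"commands": [[[1,0,0,0.005,0.04],[1,0,0,0,0]]]}}

```text
t: 8.35
eef_pos: [0.5588, 0.1527, 0.2251]
ee_rot: [-3.14, -0.001, -0.851]
force: [0.2, 0.6, -1.3]
width: 0.0277
gripper_force: 30.0
```

Request:
{"op": "apply_moves", "data": {"commands": [[[1,0,0,0.005,0.03],[1,0,0,0,0]]]}}

```text
t: 8.55
eef_pos: [0.5585, 0.1526, 0.2258]
ee_rot: [-3.14, -0.001, -0.759]
force: [0.4, -0.4, -1.6]
width: 0.0273
gripper_force: 30.0
```

```bash
python3 -c "
from station import arm,viewer
for i in range(3):
  s=arm.get_state();print(s['t'],s['eef_pos'],s['ee_rot'][2],s['force'].round(2),s['moment'].round(3)); viewer.grab_frame('wrist')"
```

```text
8.55 [0.55851745 0.15257424 0.22578994] -0.7594605009668243 [ 0.36 -0.43 -1.6 ] [-0.02   0.121  0.   ]
8.6 [0.55843787 0.15253662 0.22564113] -0.7616736665481338 [-0.69  0.12 -0.91] [-0.022  0.14  -0.017]
8.65 [0.55829746 0.15252084 0.22548852] -0.7614574640638854 [ 0.52 -0.61 -1.01] [-0.04   0.135  0.01 ]
```

Request:
{"op": "apply_moves", "data": {"commands": [[[1,0,0,0.01,0],[1,0,0,0,0]]]}}

```text
t: 8.9
eef_pos: [0.5583, 0.1525, 0.2275]
ee_rot: [-3.141, -0.0, -0.758]
force: [-0.1, -0.3, -2.1]
width: 0.0277
gripper_force: 30.0
```

Request:
{"op": "apply_moves", "data": {"commands": [[[1,0,0,0.01,0],[1,0,0,0,0]]]}}

```text
t: 9.1
eef_pos: [0.5582, 0.1525, 0.2295]
ee_rot: [-3.141, -0.0, -0.757]
force: [-0.4, -0.5, -1.1]
width: 0.0274
gripper_force: 30.0
```

```bash
python3 -c "
from station import arm,viewer
for i in range(2):
  s=arm.get_state();print(s['t'],s['eef_pos'],s['ee_rot'][2],s['force'].round(2),s['moment'].round(3)); viewer.grab_frame('wrist')"
```

```text
9.1 [0.55824142 0.15246565 0.22949304] -0.7565632462035443 [-0.37 -0.53 -1.08] [ 0.041  0.128 -0.043]
9.15 [0.55814549 0.15248328 0.22932371] -0.7564110420950838 [ 0.17 -0.84 -1.35] [-0.032  0.206  0.083]
```

Request:
{"op": "apply_moves", "data": {"commands": [[[1,0,0,0.01,0],[1,0,0,0.02,0.01],[1,0,0,0.02,0],[1,0,0,0,0]]]}}

```text
t: 9.6
eef_pos: [0.5584, 0.1526, 0.2399]
ee_rot: [-3.141, -0.0, -0.725]
force: [0.2, -0.0, -0.8]
width: 0.0274
gripper_force: 30.0
```

```bash
python3 -c "
from station import arm,viewer
for i in range(3):
  s=arm.get_state();print(s['t'],s['eef_pos'],s['ee_rot'][2],s['force'].round(2),s['moment'].round(3)); viewer.grab_frame('wrist')"
```

```text
9.6 [0.5584059  0.1525777  0.23988202] -0.7254168055595698 [ 0.18 -0.02 -0.8 ] [-0.009  0.137  0.036]
9.65 [0.55823953 0.15250579 0.23951087] -0.725440166661649 [ 0.63  0.43 -2.08] [ 0.032  0.129 -0.06 ]
9.7 [0.5580875  0.15244255 0.23924822] -0.7253017142575351 [-0.44  0.4  -1.4 ] [-0.023  0.149  0.022]
```

Request:
{"op": "apply_moves", "data": {"commands": [[[1,0,0,0.03,0],[1,0,0,0.03,0],[1,0,0,0.03,0],[1,0,0,0.03,0],[1,0,0,0.03,0],[1,0,0,0,0]]]}}

```text
t: 10.35
eef_pos: [0.5585, 0.1526, 0.2704]
ee_rot: [-3.14, -0.001, -0.725]
force: [0.9, -0.1, -1.6]
width: 0.0272
gripper_force: 30.0
```

Request:
{"op": "apply_moves", "data": {"commands": [[[1,0,0,0.1,0],[1,0,0,0.15,0],[1,0,0,0.1,0],[1,0,0,0.05,0],[1,0,0,0,0]]]}}

```text
t: 10.85
eef_pos: [0.5584, 0.1526, 0.3502]
ee_rot: [-3.14, -0.001, -0.725]
force: [0.6, -0.3, -1.5]
width: 0.0274
gripper_force: 30.0
```

Run:
```python
from h import *
s=arm.get_state();print(s['eef_pos'],s['ee_rot'],s['force'].round(2),s['q'].round(2))
a=grab('scene','s2.png')
t=s['eef_pos'];o=t[2]-.003-.054-.0
p=proj(a,[[t[0],t[1],z] for z in (t[2]+.031,t[2]-.0585,t[2]-.1485)]);print(p)
cv2.imwrite('pics/s2c.png',cv2.resize(a['image'][100:340,290:590],None,fx=2.4,fy=2.4))
```

```text
[0.55843829 0.1526245  0.35018414] [-3.13955474e+00 -6.05661844e-04 -7.24672042e-01] [ 0.64 -0.28 -1.46] [ 0.6   0.15 -0.04  0.   -1.38  0.24]
[[490.85211522 177.20071779]
 [473.37745866 223.38941934]
 [458.96979094 261.4715105 ]]
```

View pics/s2c.png

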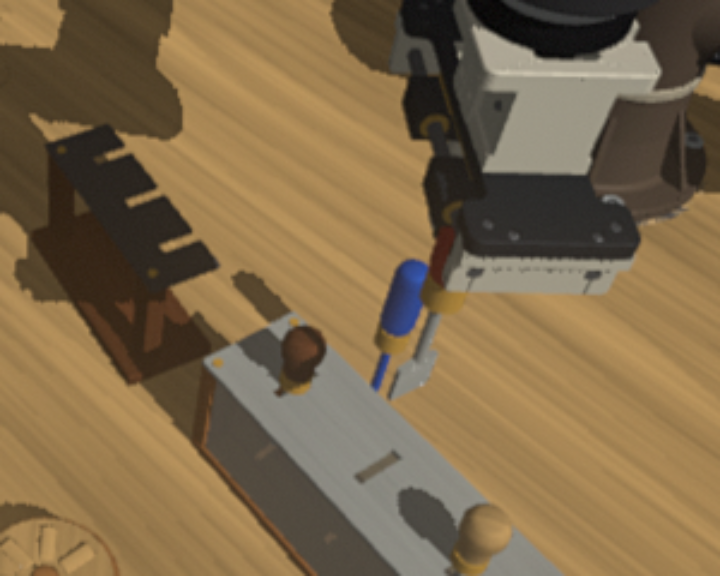

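The picture shows the spade fully out, blade edge at about crop (395,395), upright; the slot is empty and the gouges and blue tool are undisturbed. Next is the stand-off in front of the middle notch.

Request:
{"op": "apply_moves", "data": {"commands": [[[1,-0.075,-0.18,0,0],[1,-0.075,-0.18,0,0],[1,-0.075,-0.18,0,0],[1,-0.075,-0.18,0,0],[1,-0.075,-0.18,0,0],[1,-0.075,-0.18,0,0],[1,-0.075,-0.18,0,0],[1,-0.075,-0.18,0,0],[1,0,0,0,0]]]}}

```text
t: 11.8
eef_pos: [0.4357, -0.1384, 0.3479]
ee_rot: [3.14, 0.002, -0.728]
force: [0.2, 0.1, -1.5]
width: 0.0278
gripper_force: 30.0
```

Request:
{"op": "apply_moves", "data": {"commands": [[[1,0,0,-0.12,0],[1,0,0,-0.17,0],[1,0,0,-0.17,0],[1,0,0,-0.17,0],[1,0,0,-0.12,0],[1,0,0,0,0]]]}}

```text
t: 12.4
eef_pos: [0.4351, -0.1353, 0.195]
ee_rot: [3.136, 0.006, -0.725]
force: [-0.4, 0.3, -1.9]
width: 0.0271
gripper_force: 30.0
```

Run:
```python
from h import *
s=arm.get_state();print(s['eef_pos'],s['ee_rot'],s['force'].round(2),s['q'].round(2))
w=grab('wrist','w3.png');a=grab('scene','s3.png');b=grab('top','t3.png')
t=s['eef_pos']
print(proj(w,[[t[0],t[1],t[2]-d] for d in (.0585,.09,.1145,.1485)]))
n=np.array([.5114,-.1541]);X=np.array([.973,-.232]);Y=np.array([.232,.973])
P=[[*(n+x*X+y*Y),.118] for x,y in((-.028,-.0065),(-.028,.0065),(.0065,0),(-.028,-.098),(.036,-.098),(-.028,.098),(.036,.098))]
for d in(w,a,b):print(proj(d,P).round(1).tolist())
im=np.hstack([w['image'],cv2.resize(a['image'][130:290,280:493],(640,480))]);cv2.imwrite('pics/w3c.png',cv2.resize(im,(800,300)))
```

```text
[ 0.4351308  -0.13527029  0.1949876 ] [ 3.13620416  0.00630662 -0.72528343] [-0.4   0.29 -1.94] [ 0.13  0.04 -0.52 -0.   -1.01  0.71]
[[315.81732166 259.79977662]
 [315.64567646 243.95622826]
 [315.54008272 234.20949787]
 [315.42194119 223.30455547]]
[[285.6, 172.0], [266.4, 182.6], [245.6, 123.3], [428.9, 93.5], [379.1, -23.2], [138.8, 252.6], [74.0, 159.9]]
[[356.9, 176.8], [360.1, 180.7], [343.9, 183.9], [336.1, 151.1], [309.7, 159.7], [383.6, 209.8], [355.1, 220.6]]
[[341.2, 307.7], [335.6, 305.9], [343.1, 291.9], [381.1, 320.8], [389.3, 293.0], [296.3, 293.0], [305.3, 265.8]]
```

View pics/w3c.png

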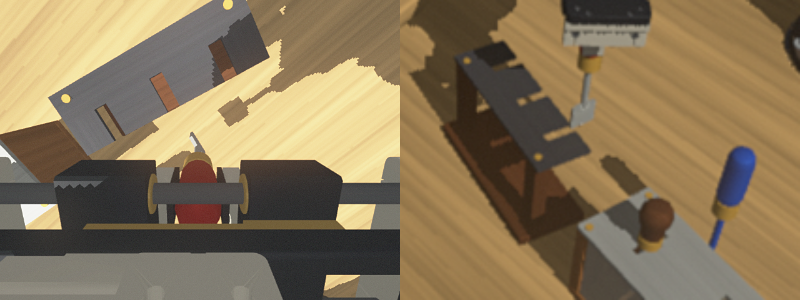

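Run:
```python
from h import *
w=dict(np.load('pics/w3.npz'))
cv2.imwrite('pics/w3d.png',cv2.resize(w['image'][90:290,200:400],None,fx=3,fy=3,interpolation=cv2.INTER_CUBIC))
```

```text
(no output)
```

View pics/w3d.png

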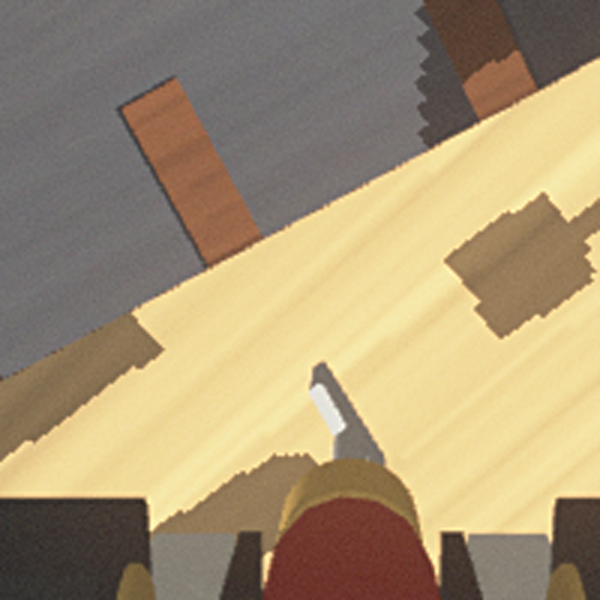

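Run:
```python
from h import *
w=dict(np.load('pics/w3.npz'))
c=[plane(w,p,.118)[:2] for p in((269.3,179),(287.7,168.7),(240,126),(258.7,115.3))]
m=(c[0]+c[1])/2;e=(c[2]+c[3])/2;X=(e-m)/np.linalg.norm(e-m)
print('mouth',m,'end',e,'len',np.linalg.norm(e-m),'X',X,np.degrees(np.arctan2(X[1],X[0])),'w',np.linalg.norm(c[0]-c[1]),'notch',m+X*.028)
t=np.array([.4351,-.1353,.195]);y=-.7253;tx=np.array([np.cos(y),np.sin(y),0])
for z in(.0585,.0385): print('rim pred',proj(w,[t-[0,0,z]+.013*tx]))
q=plane(w,(316,242.7),t[2]-.0585); print('axis from rim',q-.013*tx)
```

```text
mouth [ 0.48465651 -0.15006376] end [ 0.51735896 -0.15816607] len 0.03369121673907261 X [ 0.97065232 -0.24048716] -13.915294763059658 w 0.012484926713458185 notch [ 0.51183477 -0.1567974 ]
rim pred [[315.8586686  237.88668204]]
rim pred [[316.00382487 248.55417941]]
axis from rim [ 0.43294141 -0.13348734  0.1365    ]
```

Request:
{"op": "apply_moves", "data": {"commands": [[[1,0.056,-0.019,-0.01,0],[1,0.056,-0.019,-0.01,0],[1,0.056,-0.019,0,0],[1,0,0,0,0],[1,0,0,0,0]]]}}

```text
t: 13.05
eef_pos: [0.472, -0.1472, 0.1949]
ee_rot: [3.141, 0.0, -0.725]
force: [0.2, 0.3, -1.7]
width: 0.0276
gripper_force: 30.0
```

Run:
```python
from h import *
s=arm.get_state();print(s['eef_pos'],s['ee_rot'],s['force'].round(2))
w=grab('wrist','w4.png')
cv2.imwrite('pics/w4d.png',cv2.resize(w['image'][90:290,200:400],None,fx=3,fy=3,interpolation=cv2.INTER_CUBIC))
```

```text
[ 0.47197623 -0.14722423  0.19494353] [ 3.14118990e+00  4.94334328e-04 -7.25403872e-01] [ 0.18  0.26 -1.65]
```

View pics/w4d.png

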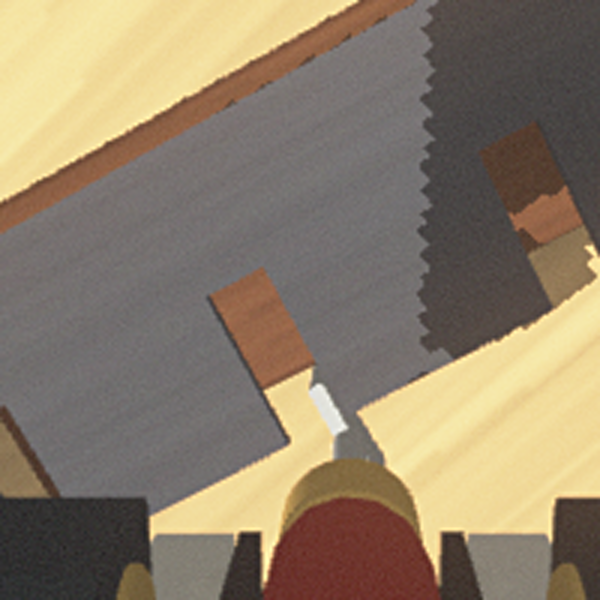

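Run:
```python
from h import *
w=dict(np.load('pics/w4.npz'))
l,e1,e2=[plane(w,p,.118)[:2] for p in((296.7,236.7),(270,189),(288.3,179))]
X=np.array([.972,-.236]);Y=np.array([.236,.972])
N=(e1+e2)/2-.0065*X; d=e1-l;print(d/np.linalg.norm(d),np.linalg.norm(d),np.linalg.norm(e1-e2))
y=-.7254;tx=np.array([np.cos(y),np.sin(y)])
A=plane(w,(316,242.7),.1949-.0585)[:2]-.013*tx
A2=np.array([.472,-.1472])
print('N',N,'A',A,'dA',A-A2,'along/lat rim',(N-A)@X,(N-A)@Y,'kin',(N-A2)@X,(N-A2)@Y,'left edge lat',(l-A)@Y,(e1-A)@Y,(e2-A)@Y)
print('shank px at strip height',proj(w,[[*A,.118],[*A2,.118]]), 'rim/2.2mm',)
```

```text
[ 0.97086637 -0.23962156] 0.03317614241974545 0.012473013582105806
N [ 0.51113379 -0.15668372] A [ 0.47017951 -0.14544223] dA [-0.00182049  0.00175777] along/lat rim 0.042460559147777556 -0.0012615222769688755 kin 0.04027620681921179 1.7397753311980276e-05 left edge lat 0.005102061535677274 0.004976400386490265 -0.007499444940427985
shank px at strip height [[316.05556129 254.54314874]
 [316.22299954 250.66308188]] rim/2.2mm
```

Request:
{"op": "apply_moves", "data": {"commands": [[[1,0.04,-0.012,0,0],[1,0.04,-0.012,0,0],[1,0.04,-0.01,0,0],[1,0,0,0,0]]]}}

```text
t: 13.5
eef_pos: [0.4969, -0.154, 0.195]
ee_rot: [3.142, -0.0, -0.725]
force: [-0.6, 0.5, -1.6]
width: 0.0275
gripper_force: 30.0
```

Request:
{"op": "apply_moves", "data": {"commands": [[[1,0.04,-0.01,0,0],[1,0.04,-0.01,0,0],[1,0,0,0,0],[1,0,0,0,0]]]}}

```text
t: 13.9
eef_pos: [0.5117, -0.1578, 0.1949]
ee_rot: [3.141, 0.0, -0.725]
force: [-0.3, 0.7, -2.1]
width: 0.0276
gripper_force: 30.0
```

Run:
```python
from h import *
s=arm.get_state();print(s['eef_pos'],s['ee_rot'],s['force'].round(2),s['moment'])
w=grab('wrist','w5.png');a=grab('scene','s5.png')
A=cv2.resize(w['image'][90:290,200:400],(400,400));B=cv2.resize(a['image'][100:250,280:430],(400,400),interpolation=cv2.INTER_CUBIC)
cv2.imwrite('pics/w5d.png',np.hstack([A,B]))
```

```text
[ 0.51169999 -0.157804    0.19493305] [ 3.14131990e+00  4.20099037e-04 -7.24910122e-01] [-0.29  0.66 -2.08] [-0.04833969  0.15011012 -0.03439043]
```

View pics/w5d.png

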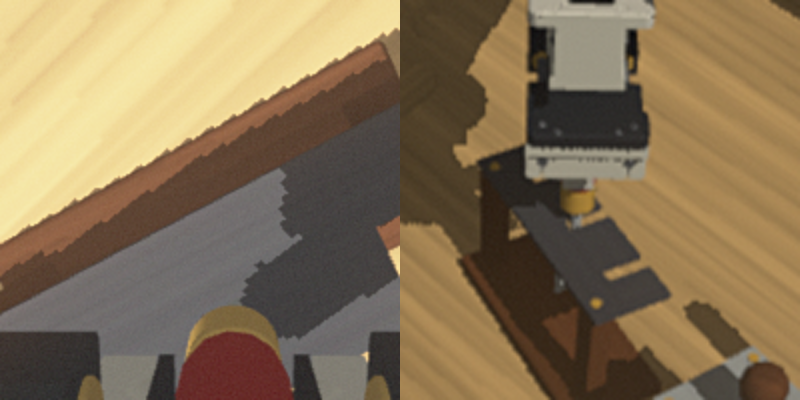

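The wrist view shows the ferrule over the strip. In the scene view the shank enters the middle notch at about (580,225), with the blade below the strip. Lowering until the ferrule touches.

Request:
{"op": "apply_moves", "data": {"commands": [[[1,0,0,-0.03,0],[1,0,0,-0.03,0],[1,0,0,-0.02,0],[1,0,0,0,0]]]}}

```text
t: 14.4
eef_pos: [0.5111, -0.1577, 0.1782]
ee_rot: [3.141, 0.001, -0.725]
force: [-1.1, -0.2, -1.0]
width: 0.0275
gripper_force: 30.0
```

Request:
{"op": "apply_moves", "data": {"commands": [[[1,0,0,-0.005,0],[1,0,0,-0.003,0],[1,0,0,0,0]]]}}

```text
t: 14.7
eef_pos: [0.5117, -0.1578, 0.1776]
ee_rot: [-3.141, -0.0, -0.725]
force: [-0.5, -1.1, -1.5]
width: 0.0279
gripper_force: 30.0
```

Request:
{"op": "apply_moves", "data": {"commands": [[[1,0,0,-0.004,0],[1,0,0,0,0]]]}}

```text
t: 14.9
eef_pos: [0.5117, -0.1578, 0.1768]
ee_rot: [-3.142, -0.0, -0.725]
force: [0.2, 0.1, -1.5]
width: 0.0274
gripper_force: 30.0
```

Request:
{"op": "apply_moves", "data": {"commands": [[[1,0,0,-0.004,0],[1,0,0,0,0]]]}}

```text
t: 15.1
eef_pos: [0.5118, -0.1578, 0.1765]
ee_rot: [-3.141, -0.0, -0.724]
force: [-1.6, 1.3, 3.7]
width: 0.0276
gripper_force: 30.0
```

Request:
{"op": "apply_moves", "data": {"commands": [[[1,0,0,-0.003,0],[1,0,0,0,0]]]}}

```text
t: 15.3
eef_pos: [0.5119, -0.1579, 0.1765]
ee_rot: [-3.141, -0.001, -0.724]
force: [-3.1, 2.1, 8.9]
width: 0.0273
gripper_force: 30.0
```

Request:
{"op": "apply_moves", "data": {"commands": [[[1,0,0,0.003,0],[0.2,0,0,0,0],[0,0,0,0,0],[-0.3,0,0,0,0],[-0.3,0,0,0,0],[-0.3,0,0,0,0],[-0.3,0,0,0,0]]]}}

```text
t: 16.0
eef_pos: [0.5117, -0.1578, 0.1759]
ee_rot: [3.142, 0.0, -0.725]
force: [-1.0, -0.4, -0.0]
width: 0.0567
gripper_force: 0.0
```

Request:
{"op": "apply_moves", "data": {"commands": [[[-0.3,0,0,0.05,0],[-0.3,0,0,0.1,0],[-0.3,0,0,0.15,0],[-0.3,0,0,0.2,0],[-0.3,0,0,0.2,0],[-0.3,-0.1,0,0.1,0],[-0.3,-0.15,-0.1,0,0],[-0.3,-0.15,-0.1,0,0],[-0.3,0,0,0,0]]]}}

```text
t: 16.9
eef_pos: [0.4289, -0.1991, 0.3377]
ee_rot: [-3.14, -0.002, -0.726]
force: [1.0, 0.0, -0.1]
width: 0.0568
gripper_force: 0.0
```

Run:
```python
from h import *
s=arm.get_state();print(s['t'],s['eef_pos'],s['force'].round(2),s['width'])
a=grab('scene','s6.png');b=grab('top','t6.png')
A=cv2.resize(a['image'][110:310,280:480],(400,400),interpolation=cv2.INTER_CUBIC);B=cv2.resize(b['image'][200:350,270:420],(400,400),interpolation=cv2.INTER_CUBIC)
cv2.imwrite('pics/f.png',np.hstack([A,B]))
print(proj(a,[[.5115,-.1565,.208],[.5115,-.1565,.118]]))
```

```text
16.9 [ 0.4289113  -0.19905797  0.33769151] [ 0.97  0.04 -0.12] 0.05682655074828571
[[348.2008377  147.9426739 ]
 [345.82078305 182.35915428]]
```

View pics/f.png

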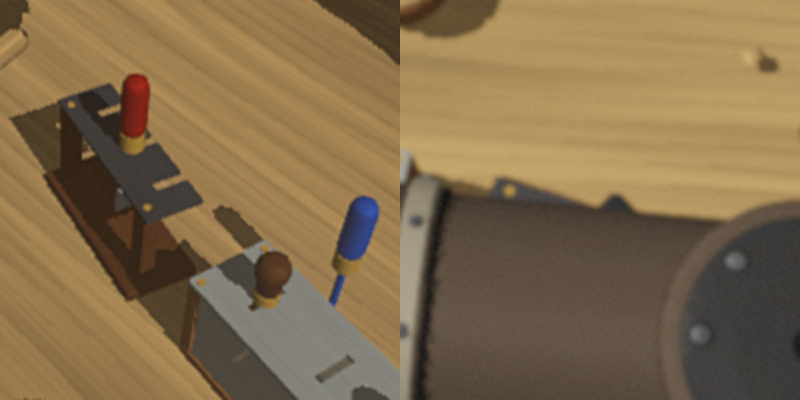

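The picture shows the red spade hanging upright in the middle notch, with its handle at about crop (135,110), ferrule on the strip and blade below. The blue tool and the brown gouge have not moved and the gripper is clear. Handing in.

```bash
python3 -c "
from station import arm
print(arm.job_done())"
```

```text
the job is handed in; nothing more can be done
None
```

The red spade chisel hangs upright by its ferrule in the middle notch of the hanger, no other tool was touched, and the job is handed in at about 17 s of the 67 s allowed.

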